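# Open the recipe card box

### The arm

A 7-joint arm with a two-finger parallel gripper is mounted at the origin on a cart in front of the work surface, level with it; the furniture and walls round the work are solid. World frame = base frame: x ahead of the robot, y to its left, z up, the work surface at z = 0. Lengths are in m, angles in degrees, forces in N, time in s.
With the tool pointing down it reaches from about 0.425 to 0.875 m from the base axis. Payload 4.7 kg.
Tool frame: the origin (TCP) lies on the centre line of the jaws, within the pads' length; the fingertips stand 19 mm ahead of it and the grasp point (between the pads) is the TCP; z points along the fingers, y is the line along which they close (so a half turn about z gives the same grasp; the last joint's range is limited). The gripper opens to 87 mm and grips with 3 to 60 N. Pads are 19 mm wide; open, the fingers measure 117 mm over their backs; the gripper's body (75 mm by 190 mm) begins 51 mm behind the grasp point.
Start: joints at [73.058, 18.392, -4.016, 83.108, 1.295, 78.541, -3.26], TCP at [0.198, -0.619, 0.242] pointing down, gripper open.
Joint ranges: [-163.93, 163.93], [-17.29, 119.83], [-79.2, 71.16], [3.27, 140.29], [-89.18, 269.18], [5.43, 117.66], [-154.24, 154.24]. Speed limits (degrees/s): [147.25, 147.25, 180, 180, 180, 180, 180].

### API

Orientations are given as [roll, pitch, yaw] about the fixed x, y, z axes, in that order (R = Rz(yaw) Ry(pitch) Rx(roll)).
In Python, from cell import env, imaging gives the robot as it stands.
- The arm moves only by the shell command python3 -m crank 'ROWS' [OPENING] [FORCE]. ROWS is JSON, a list of rows, each an object of numbers: "x", "y", "z": the shift along the tool's x, y, z in m; "turn": the turn about the tool's z in rad. In form: [{"x": .., "y": .., "z": .., "turn": ..}, ...]. A call has 1 to 12 rows; each row is the pose to reach, as a shift and turn from the pose commanded when the call began, along the tool's axes at that moment; what a row does not reach only later rows make up. A row lasts 1/8 s, in which the tool goes at most 62.5 mm and 10.7 degrees, less where a joint would pass 70% of its speed; a pose out of reach is approached as far as the arm can. A call with a gripper value outside its range is refused whole. OPENING is the finger opening in m, from 0 to 0.087, set as the call begins (- or left out, the last holds). The fingers move at their own pace and stop on an object; FORCE is the grip in N (left out, the last holds). Time passes only in rows, so rows that repeat a pose let the fingers close. It gives the time, the measured TCP pose, the force, the opening and the grip force at its end, in the units of the state.
- env.get_obs(): the state, without advancing time (a new reading comes with each control period).
- imaging.read_camera(name): name is "scene" or "top"; returns the picture (480x640x3 uint8, red, green, blue); there is no depth.
- imaging.get_calibration(name): a dict with "camera_matrix" (3x3 intrinsics, pixels), "position" and "attitude" of the camera in the world. Camera axes: x right, y up, looking along -z (the intrinsics and any distortion apply to the point x, -y, -z); pixel columns grow to the right and rows downward; lengths in m; the calibration is good to about 2 mm. A picture is of the moment at which its call begins. get_calibration takes no time and is no camera call.
- env.sign_off(): hands the job in; it is judged then, once.
The state is a dict: "time_s": time; "qpos": joint angles; "joint_velocities": joint speeds; "effort": joint torques, N m; "tool_pos": TCP position; "tool_rot": TCP orientation; "force": force on the tool from outside, world axes, zero at the start; "wrist_torque": the same for the moment, N m; "grip_width": finger opening in m; "grasp_force": force on a finger pad.
Only numpy, scipy, OpenCV 4.12 (cv2) and the standard library are available. Lean on these libraries where they do the work, as an engineer would, in place of code of your own. Each camera call takes 0.05 s, during which the arm holds its last target. There are 200 camera calls.

### The job

I need a recipe card out of the wooden box whose lid has a flat tab sticking out at the front. Lift that lid and swing it all the way back until it rests on its stop; leave the other wooden box, the one with the round knob on its lid, shut.

Things in the scene. Friction and masses are not known exactly. Their poses are not given: they have to be found in the camera images.
- tab_box: Box to open: wooden card box 73 (x) x 152 (y) x 75 mm high, lid included; a dark flat tab at the middle of the lid's front edge. Stands firm. Origin: centre of underside; x runs from front (tab; faces the robot within 20 degrees) to back, z up. Lid 8 mm thick, hinged about a line along y at x=+32, z=+68 mm. A like box with a round knob on its lid stands beside it, left or right.
- tab_mid (a point): Point to grip on the tab, a flat tongue in the lid's plane: 22 mm wide (along the box's y), 34 mm long (forward from the lid's front edge), 8 mm thick, free at both sides and below. The point is on its middle line at mid-thickness, 20 mm out from the lid's edge: lid shut, x=-57, z=+71 mm in the box's frame; 89 mm from the hinge line. Axes turn with the lid.
- tab_box_lid (a joint): Lid of the box with the tab, rad: 0 = shut, grows as it opens, 1.75 (100 degrees, just past upright, tab pointing up) = resting on its stop. Starts shut or ajar by up to 0.1. Stiff hinge (0.1 N m of friction): the lid stays where it is left, so press it right home on the stop; about 2 N at the tab moves it.
- knob_box_lid (a joint): Lid of the other box, the one with the round knob on its lid and no tab: 0 = shut, where it starts and must stay.
There are look-alikes about, which are no part of the job. Leave any purple look-alike of the part that bears knob_box_lid alone.

How it is judged:
By the outcome, as a careful person would: the job done as asked, in the order asked, and still so for the second after the job is handed in, with the robot touching nothing.
It also fails if it takes over 32 s, if anything falls off the work surface, if the arm or the gripper's body presses on something with over 40 N, if the wrist force passes 120 N, or if a joint passes its speed limit or range.

## Working session

There is one attempt and no reset: what is moved stays moved. The work goes in short steps, Python scripts to look and compute and a shell command to move; the robot and the scene stay as the last step left them, time stands still between calls to the robot, and variables do not carry over. Pictures are saved under pics/ and viewed, at most 10 in all, crops included, and the job is handed in when it is done.

```bash
mkdir -p pics; python3 - <<'E'
from cell import env, imaging
import cv2
for n in("scene","top"):
    cv2.imwrite(f"pics/{n}0.png",imaging.read_camera(n)[:,:,::-1]); print(imaging.get_calibration(n))
o=env.get_obs();print({k:o[k] for k in("time_s","tool_pos","tool_rot","force","grip_width")})
E
```

```text
{'camera_matrix': array([[490.83726951,   0.        , 314.74212556],
       [  0.        , 490.83726951, 246.60968377],
       [  0.        ,   0.        ,   1.        ]]), 'position': array([-0.36770661,  0.81374128,  1.03809765]), 'attitude': array([  48.04180307,    1.05784149, -127.14003835])}
{'camera_matrix': array([[592.42618995,   0.        , 320.96231765],
       [  0.        , 592.42618995, 233.67514388],
       [  0.        ,   0.        ,   1.        ]]), 'position': array([0.30017943, 0.21215389, 1.50561653]), 'attitude': array([  7.60511856,  -0.40039663, -91.39804713])}
{'time_s': 0.1, 'tool_pos': array([ 0.19794285, -0.618632  ,  0.24056532]), 'tool_rot': array([-1.79898750e+02,  5.39847137e-03,  1.77497413e+01]), 'force': array([ 0.11551011,  0.90286833, -0.28105507]), 'grip_width': 0.08683958142816507}
```

View pics/scene0.png

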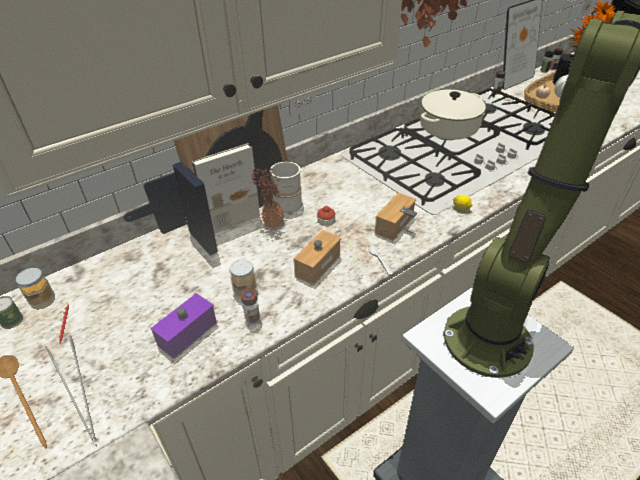

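View pics/top0.png

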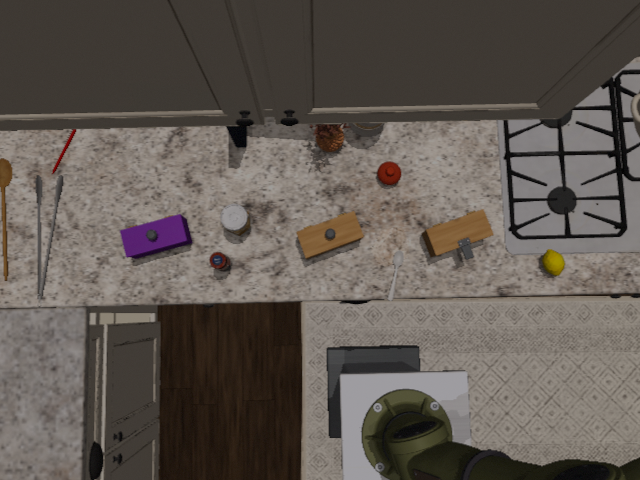

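Candidates: the wooden box at top (458,234) / scene (396,215) has the dark flat tab, at top (465,250). The wooden box at top (330,235) / scene (318,256) has a round knob. The purple box at top (155,236) is a look-alike. The first one fits, so I'll measure it and check it in a crop.

```bash
cat > h.py <<'E'
import numpy as np, cv2
from scipy.spatial.transform import Rotation as Ro
from cell import imaging
def cast(n,uv,z):
    c=imaging.get_calibration(n);K=c["camera_matrix"];R=Ro.from_euler("xyz",c["attitude"],degrees=True).as_matrix()
    uv=np.atleast_2d(uv).astype(float)
    d=np.c_[uv,np.ones(len(uv))]@np.linalg.inv(K).T; d=(d*[1,-1,-1])@R.T
    p=np.array(c["position"]); return p+d*((z-p[2])/d[:,2])[:,None]
def proj(n,P):
    c=imaging.get_calibration(n);K=c["camera_matrix"];R=Ro.from_euler("xyz",c["attitude"],degrees=True).as_matrix()
    q=((np.atleast_2d(P)-c["position"])@R)*[1,-1,-1]; q=q@K.T; return q[:,:2]/q[:,2:]
E
python3 - <<'E'
from h import *
im=cv2.imread("pics/top0.png"); hsv=cv2.cvtColor(im,cv2.COLOR_BGR2HSV)
m=cv2.inRange(hsv,(8,90,60),(25,255,255)); m[:,:410]=0;m[:,510:]=0;m[:200]=0;m[270:]=0
c=max(cv2.findContours(m,0,1)[0],key=cv2.contourArea)
b=cv2.boxPoints(cv2.minAreaRect(c));print(b)
W=cast("top",b,.075)[:,:2];print(W.round(4),[np.linalg.norm(W[i]-W[i-1]).round(4) for i in range(4)])
# tab
g=cv2.inRange(hsv,(0,0,0),(180,90,110)); g[:,:452]=0;g[:,478:]=0;g[:234]=0;g[262:]=0
c2=max(cv2.findContours(g,0,1)[0],key=cv2.contourArea);b2=cv2.boxPoints(cv2.minAreaRect(c2));print("tab",b2,cast("top",b2,.075)[:,:2].round(4), cast("top",b2.mean(0),.075))
a=cv2.resize(im[200:280,410:510],None,fx=5,fy=5,interpolation=cv2.INTER_CUBIC)
s=cv2.imread("pics/scene0.png")[180:250,365:430]; s=cv2.resize(s,(371,400),interpolation=cv2.INTER_CUBIC)
cv2.imwrite("pics/crop.png",np.hstack([a[:, 80:500],s]))
E
```

```text
[[424.3341  228.1927 ]
 [482.8634  206.62929]
 [493.1927  234.66588]
 [434.6634  256.2293 ]]
[[ 0.4985 -0.0552]
 [ 0.5486 -0.2017]
 [ 0.4786 -0.2227]
 [ 0.4292 -0.0771]] [np.float64(0.0726), np.float64(0.1548), np.float64(0.0731), np.float64(0.1538)]
tab [[452. 238.]
 [477. 238.]
 [477. 261.]
 [452. 261.]] [[ 0.4728 -0.1216]
 [ 0.4713 -0.1826]
 [ 0.4152 -0.1793]
 [ 0.4166 -0.1186]] [[ 0.4438944  -0.15052357  0.075     ]]
```

View pics/crop.png

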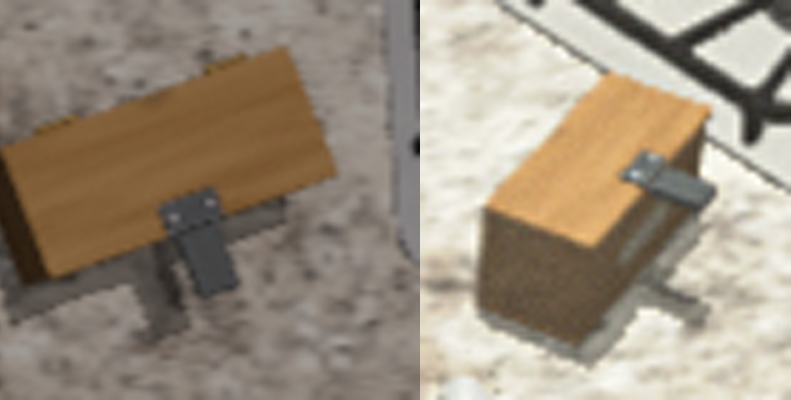

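The crop confirms it: a flat dark tab on the lid's front edge and no knob. The tab runs from about (451,243) to (456,258) in the top view. Next I'll triangulate the tab across the two views.

```bash
python3 - <<'E'
from h import *
t=lambda x,y:(410+(x+80)/5-.4,200+y/5-.4)
s=lambda x,y:(365+(x-420)/5.71-.4,180+y/5.71-.4)
# tab end left/right top corners (top view), same in scene
L=imaging.get_calibration
def tri(a,b):
    P=[cast("top",a,z)[0] for z in(0,.1)]; Q=[cast("scene",b,z)[0] for z in(0,.1)]
    d=P[1]-P[0];e=Q[1]-Q[0]; u=np.linalg.lstsq(np.c_[d,-e],Q[0]-P[0],rcond=None)[0]
    p=P[0]+u[0]*d;q=Q[0]+u[1]*e; return ((p+q)/2).round(4),np.linalg.norm(p-q).round(4)
print("tabend L",tri(t(203,290),s(692,202)),"R",tri(t(237,283),s(716,184)))
for n,a,b in(("FL",t(48,275),s(594,246)),("BR",t(287,47),s(606,72)),("BR2",t(287,47),s(710,108)),("FR",t(335,173),s(710,108)),("FL2",t(5,145),s(488,207)),):
    print(n,tri(a,b))
W=cast("top",[t(5,145),t(287,47),t(335,173),t(48,275)],.075)[:,:2]
y=(W[0]+W[3]-W[1]-W[2])/2;yaw=np.degrees(np.arctan2(-y[0],y[1]));C=W.mean(0)
x=np.array([np.cos(np.radians(yaw)),np.sin(np.radians(yaw))])
print("yaw",yaw,"C",C,"size",np.linalg.norm(y),"mid",C-.057*x, "tab top centre-end",cast("top",t(221,289),.075), "exp",C-.071*x)
E
```

```text
tabend L (array([ 0.4256, -0.1525,  0.0735]), np.float64(0.0041)) R (array([ 0.4271, -0.1696,  0.0767]), np.float64(0.0005))
FL (array([ 0.4323, -0.0795,  0.0749]), np.float64(0.0026))
BR (array([ 0.5439, -0.2012,  0.073 ]), np.float64(0.0027))
BR2 (array([ 0.5266, -0.2304,  0.0449]), np.float64(0.0581))
FR (array([ 0.4804, -0.2209,  0.0745]), np.float64(0.0016))
FL2 (array([ 0.4973, -0.0625,  0.0698]), np.float64(0.0022))
yaw 17.956978943564184 C [ 0.48822964 -0.140572  ] size 0.14910626832078683 mid [ 0.43400621 -0.15814526] tab top centre-end [[ 0.42433002 -0.16231926  0.075     ]] exp [ 0.42068818 -0.1624615 ]
```

```bash
python3 -m crank '[{"x":0.02,"y":-0.02,"z":0},{"x":0.06,"y":-0.06,"z":0},{"x":0.1,"y":-0.1,"z":0},{"x":0.14,"y":-0.14,"z":0},{"x":0.18,"y":-0.18,"z":0},{"x":0.22,"y":-0.22,"z":0.01},{"x":0.26,"y":-0.26,"z":0.03},{"x":0.3,"y":-0.3,"z":0.05},{"x":0.34,"y":-0.34,"z":0.07},{"x":0.362,"y":-0.367,"z":0.08},{"x":0.362,"y":-0.367,"z":0.08},{"x":0.362,"y":-0.367,"z":0.08}]' 0.087 15
python3 - <<'E'
from h import *
from cell import env
im=imaging.read_camera("scene")[:,:,::-1];cv2.imwrite("pics/s1.png",cv2.resize(im[100:320,280:560],None,fx=2.5,fy=2.5))
o=env.get_obs();print(o["tool_pos"],o["tool_rot"],o["qpos"])
E
```

```text
[ 0.19800844 -0.61868964  0.24073741] [-1.79916184e+02  4.61340843e-03  1.77513209e+01] [73.05790144 18.42797305 -4.01658673 83.15777121  1.29477506 78.54328312
 -3.2611072 ]invalid input
```

View pics/s1.png

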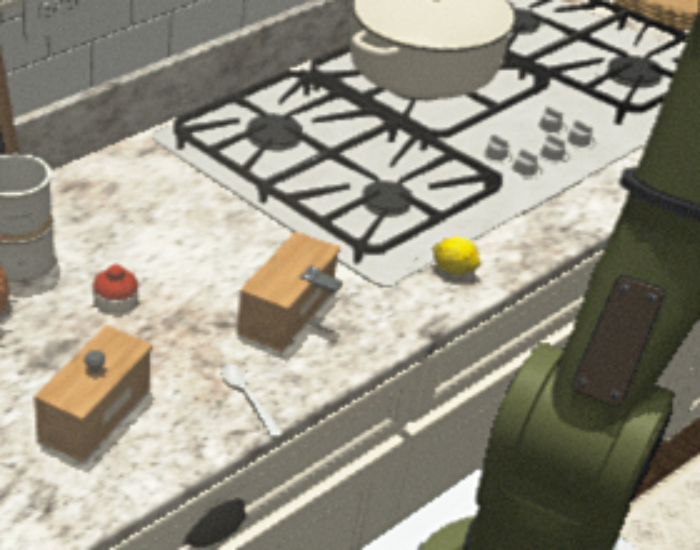

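The arm hasn't moved because the call was refused. Each row probably needs "turn" as well.

```bash
python3 -m crank '[{"x":0.02,"y":-0.02,"z":0,"turn":0},{"x":0.06,"y":-0.06,"z":0,"turn":0},{"x":0.1,"y":-0.1,"z":0,"turn":0},{"x":0.14,"y":-0.14,"z":0,"turn":0},{"x":0.18,"y":-0.18,"z":0,"turn":0},{"x":0.22,"y":-0.22,"z":0.01,"turn":0},{"x":0.26,"y":-0.26,"z":0.03,"turn":0},{"x":0.3,"y":-0.3,"z":0.05,"turn":0},{"x":0.34,"y":-0.34,"z":0.07,"turn":0},{"x":0.362,"y":-0.367,"z":0.08,"turn":0},{"x":0.362,"y":-0.367,"z":0.08,"turn":0},{"x":0.362,"y":-0.367,"z":0.08,"turn":0}]'
```

```text
time_s: 1.65
tool_pos: [0.4307, -0.16, 0.1616]
tool_rot: [180.0, 0.0, 17.7]
force: [-0.5, 0.4, 0.2]
grip_width: 0.0871
grasp_force: 0.0
```

```bash
python3 -m crank '[{"x":0,"y":0,"z":0.02,"turn":0},{"x":0,"y":0,"z":0.05,"turn":0},{"x":0,"y":0,"z":0.075,"turn":0},{"x":0,"y":0,"z":0.085,"turn":0},{"x":0,"y":0,"z":0.085,"turn":0},{"x":0,"y":0,"z":0.085,"turn":0}]' 0.05
python3 - <<'E'
from h import *
im=imaging.read_camera("scene")[:,:,::-1];a=cv2.resize(im[170:250,350:450],(500,400))
im=imaging.read_camera("top")[:,:,::-1];b=cv2.resize(im[200:280,430:490],(300,400));cv2.imwrite("pics/s2.png",np.hstack([a,b]))
E
```

```text
time_s: 2.4
tool_pos: [0.4318, -0.1599, 0.0776]
tool_rot: [179.9, -0.1, 17.7]
force: [0.1, 0.0, -0.1]
grip_width: 0.0506
grasp_force: 0.0
```

View pics/s2.png

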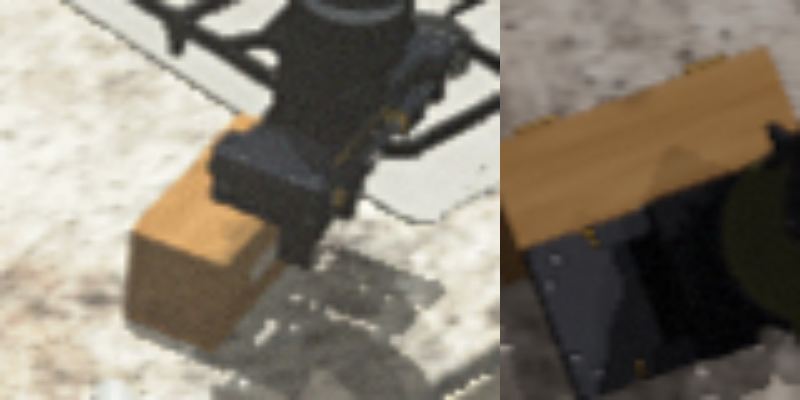

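The gripper stands astride the tab at the box's front edge, and the force is about zero. Closing now.

```bash
python3 -m crank '[{"x":0,"y":0,"z":0,"turn":0},{"x":0,"y":0,"z":0,"turn":0},{"x":0,"y":0,"z":0,"turn":0},{"x":0,"y":0,"z":0,"turn":0}]' 0.01 15
python3 - <<'E'
import numpy as np
# arc: grip at radius vector from hinge in box x,z, lid shut: grip x=-60,z=71 -> (-92,3) about hinge (32,68)
for d in range(0,111,10):
    t=np.radians(d); v=np.array([-92,3]); x=v[0]*np.cos(t)+v[1]*np.sin(t); z=-v[0]*np.sin(t)+v[1]*np.cos(t)
    print(d,round((x+92)/1000,3),round(-(z-3)/1000,3))
E
```

```text
time_s: 3.0
tool_pos: [0.4314, -0.1604, 0.0768]
tool_rot: [179.9, -0.0, 17.7]
force: [0.8, -3.5, -0.9]
grip_width: 0.0221
grasp_force: 15.0
0 0.0 -0.0
10 0.002 -0.016
20 0.007 -0.031
30 0.014 -0.046
40 0.023 -0.058
50 0.035 -0.069
60 0.049 -0.078
70 0.063 -0.084
80 0.079 -0.088
90 0.095 -0.089
100 0.111 -0.087
110 0.126 -0.082
```

The opening is 22 mm, so the tab is held. I'll swing the first 50°.

```bash
python3 -m crank '[{"x":0.0,"y":0,"z":-0.008,"turn":0},{"x":0.002,"y":0,"z":-0.016,"turn":0},{"x":0.004,"y":0,"z":-0.024,"turn":0},{"x":0.007,"y":0,"z":-0.031,"turn":0},{"x":0.010,"y":0,"z":-0.039,"turn":0},{"x":0.014,"y":0,"z":-0.046,"turn":0},{"x":0.018,"y":0,"z":-0.052,"turn":0},{"x":0.023,"y":0,"z":-0.058,"turn":0},{"x":0.029,"y":0,"z":-0.064,"turn":0},{"x":0.035,"y":0,"z":-0.069,"turn":0},{"x":0.035,"y":0,"z":-0.069,"turn":0}]'
```

```text
time_s: 4.38
tool_pos: [0.4641, -0.1494, 0.1461]
tool_rot: [179.9, 0.1, 17.7]
force: [-2.7, -5.2, 3.6]
grip_width: 0.0215
grasp_force: 15.0
```

```bash
python3 -m crank '[{"x":0.007,"y":0,"z":-0.005,"turn":0},{"x":0.014,"y":0,"z":-0.009,"turn":0},{"x":0.021,"y":0,"z":-0.012,"turn":0},{"x":0.028,"y":0,"z":-0.015,"turn":0},{"x":0.036,"y":0,"z":-0.017,"turn":0},{"x":0.044,"y":0,"z":-0.019,"turn":0},{"x":0.052,"y":0,"z":-0.02,"turn":0},{"x":0.060,"y":0,"z":-0.020,"turn":0},{"x":0.068,"y":0,"z":-0.019,"turn":0},{"x":0.076,"y":0,"z":-0.018,"turn":0},{"x":0.080,"y":0,"z":-0.017,"turn":0},{"x":0.080,"y":0,"z":-0.017,"turn":0}]'
python3 - <<'E'
from h import *
im=imaging.read_camera("scene")[:,:,::-1];cv2.imwrite("pics/s3.png",cv2.resize(im[120:260,320:480],(640,560)))
E
```

```text
time_s: 5.88
tool_pos: [0.5409, -0.1239, 0.1633]
tool_rot: [180.0, 0.0, 17.8]
force: [-3.0, -2.6, 8.3]
grip_width: 0.0217
grasp_force: 15.0
```

View pics/s3.png

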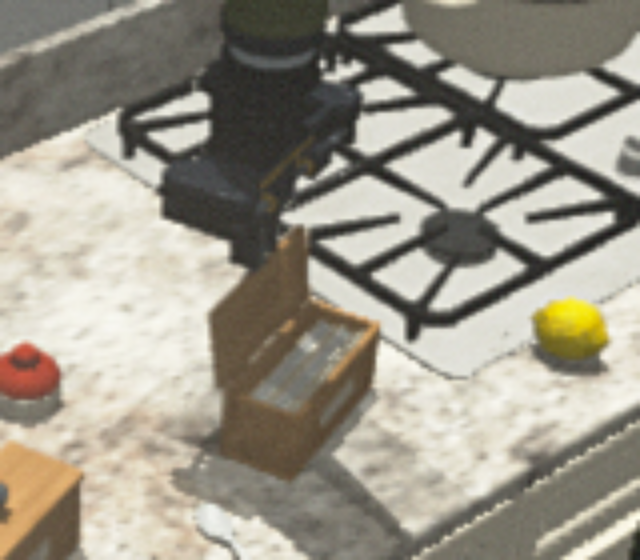

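The lid stands about upright and the box is open. Pressing on until the force shows the stop.

```bash
python3 -m crank '[{"x":0.003,"y":0,"z":0,"turn":0},{"x":0.006,"y":0,"z":0,"turn":0},{"x":0.006,"y":0,"z":0,"turn":0}]'; python3 -m crank '[{"x":0.003,"y":0,"z":0,"turn":0},{"x":0.006,"y":0,"z":0.0,"turn":0},{"x":0.006,"y":0,"z":0,"turn":0}]'
```

```text
time_s: 6.3
tool_pos: [0.5424, -0.1234, 0.1627]
tool_rot: [-179.9, 0.6, 17.7]
force: [-13.8, -3.8, 15.0]
grip_width: 0.0216
grasp_force: 15.0
time_s: 6.68
tool_pos: [0.5462, -0.1222, 0.1614]
tool_rot: [-179.9, 0.8, 17.6]
force: [-16.4, -5.9, 12.5]
grip_width: 0.0218
grasp_force: 15.0
```

The force rose from 4 to about 17 N with almost no motion, so the lid is on its stop. Release, rise straight up and check.

```bash
python3 -m crank '[{"x":0,"y":0,"z":0,"turn":0},{"x":0,"y":0,"z":0,"turn":0},{"x":0,"y":0,"z":0,"turn":0},{"x":0,"y":0,"z":0,"turn":0},{"x":0,"y":0,"z":-0.02,"turn":0},{"x":0,"y":0,"z":-0.05,"turn":0},{"x":0,"y":0,"z":-0.09,"turn":0},{"x":-0.04,"y":0.04,"z":-0.11,"turn":0},{"x":-0.09,"y":0.09,"z":-0.11,"turn":0},{"x":-0.12,"y":0.13,"z":-0.11,"turn":0},{"x":-0.12,"y":0.17,"z":-0.11,"turn":0},{"x":-0.12,"y":0.17,"z":-0.11,"turn":0}]' 0.06
python3 - <<'E'
from h import *
im=imaging.read_camera("scene")[:,:,::-1];cv2.imwrite("pics/s4full.png",im);a=cv2.resize(im[150:300,280:440],(480,450))
im=imaging.read_camera("top")[:,:,::-1];cv2.imwrite("pics/t4full.png",im);b=cv2.resize(im[170:270,430:500],(315,450));cv2.imwrite("pics/s4.png",np.hstack([a,b]))
c=np.array([.4882,-.1406]);th=np.radians(18.3);x=np.array([np.cos(th),np.sin(th)])
for d in(80,90,95,100):  # expected pixel of tab tip (103 mm from hinge, mid-thickness), by lid angle
    t=np.radians(d);v=np.array([-.103*np.cos(t)+.003*np.sin(t),.103*np.sin(t)+.003*np.cos(t)])
    P=[*(c+x*(.032+v[0])),.068+v[1]];s=proj("scene",P)[0];q=proj("top",P)[0]
    print(d,"scene",s.round(1),"crop",((s-[280,150])*3).round(),"top",q.round(1),"crop",((q-[430,170])*4.5+[480,0]).round())
E
```

```text
time_s: 8.18
tool_pos: [0.4887, -0.3225, 0.2717]
tool_rot: [-180.0, 0.0, 17.4]
force: [-0.5, 0.4, -0.3]
grip_width: 0.0596
grasp_force: 0.0
80 scene [394.1 180.2] crop [342.  91.] top [466.6 218.9] crop [645. 220.]
90 scene [389.  178.2] crop [327.  85.] top [463.8 211.6] crop [632. 187.]
95 scene [386.4 177.5] crop [319.  82.] top [462.3 208. ] crop [626. 171.]
100 scene [383.9 177. ] crop [312.  81.] top [460.8 204.5] crop [618. 155.]
```

View pics/s4.png

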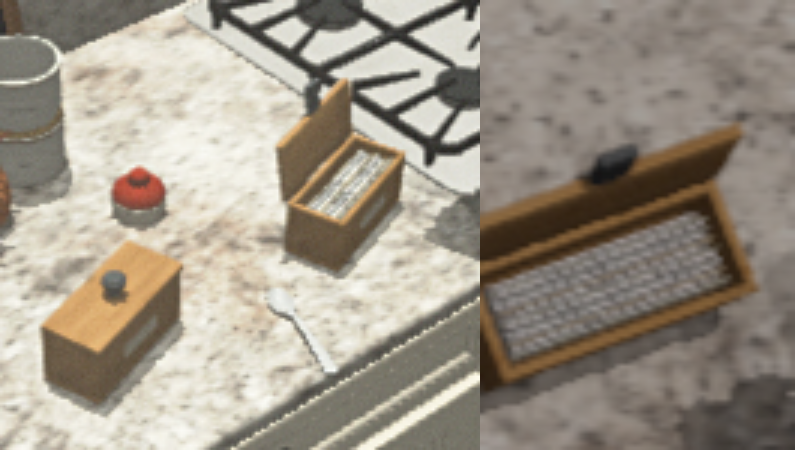

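The tab tip is at scene crop (313,82) and top crop (615,155). Those match the 100° prediction of (312,81) and (618,155), while 95° would put it at (319,82) and (626,171). The knob box is shut and the arm is clear, so I'm handing in.

```bash
python3 -c "
from cell import env
print(env.sign_off())"
```

```text
the job is handed in; nothing more can be done
None
```

I swung the tab box's lid back to its stop (it measures about 100° in both camera views), left the knob box shut, moved the arm clear, and handed the job in after about 8 s on the robot's clock.

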